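Walk the candle mould round to the bench fence

TASK

Walk the heavy aluminium candle mould round on the bench by pushing it, without lifting or tipping it, until its red side squarely faces the plywood fence while it still stands clear of the fence by more than a finger's width (25 mm), and let it stand so for a moment. Then push it straight on until the whole red side lies flush against the fence, and leave it there. Leave all the other things where they stand.

Things in the scene. Friction and masses are not known exactly. Their poses are not given: they have to be found in the camera images.
- mould: Heavy block-shaped aluminium candle mould, about 0.95 kg, loose on the bench, 130 mm long (its x), 90 mm wide (its y), 40 mm high (z up); top with eight pink wax discs in two rows. Too wide for most grippers. Origin at the centre of its underside. One long side, the one its +y axis points out of, is painted red, with a red line along that top edge; the other sides are bare metal.
- red_side (a point): Centre of the mould's red long side, 45 mm from the mould's centre along its +y, 20 mm above its underside; axes as the mould's.
- fence: Straight plywood fence fixed to the bench, 320 mm long, 25 mm thick, 40 mm high. Origin at bench level in the middle of its face, the upright face that looks to the robot's right, towards the mould; its x axis runs along the fence, its +y axis points into the wood, away from the mould, so the mould stands on the -y side. The mould is home when the red side's centre is at y = 0 in this frame, its x axis along the fence's x axis, the full red side within the fence's length.
- jar_a: Candle jar, red wax with white lid, 74 mm across, 68 mm high (plus a short wick), origin at the centre of its underside. Bystander: leave alone.
- jar_b: A second candle jar like jar_a. Bystander: leave alone.
- pillar: Yellow pillar candle, 50 mm across, 100 mm high, upright, origin at the centre of its underside. Bystander: leave alone.
- egg: Teal egg candle, 60 mm across, 74 mm high, origin at the centre of its underside. Bystander: leave alone.
- plank: Blank wooden label, 120 x 35 x 8 mm, lying flat, origin at the centre of its underside. Bystander: leave alone.
- pitcher: Steel pouring mug, 90 mm across, 110 mm high, handle at its +y, origin at the centre of its underside. Bystander: leave alone.
Things that resemble listed ones, but are neither listed nor needed, are in the scene too. What is shaped like the mould but black is not meant.

How it is judged:
On the way:
1. the red side faces the fence, square to within about 10 degrees, at least 15 mm clear of it, standing still for 0.3 s (angle between the x axis of mould and the x axis of fence, either way round below 0.17 rad and y of red_side in the frame of fence between -0.25 and -0.015 m and height (world z) of mould between -0.004 and 0.006 m and linear speed of mould below 0.02 m/s and angular speed of mould below 0.15 rad/s), for 0.3 s.
At the end, for the whole second after the job is handed in: The mould stands flat and still on the bench with its red side flush along the fence: centre of the red side within 5 mm of the fence's face, parallel within 2.5 degrees, all of the red side on the fence's length (5 mm over at most); every bystander within 30 mm of its start and upright (angle between the x axis of mould and the x axis of fence, either way round below 0.045 rad and y of red_side in the frame of fence between -0.005 and 0.005 m and x of red_side in the frame of fence between -0.1 and 0.1 m and height (world z) of mould between -0.004 and 0.006 m and angle between mould's own z axis and vertical below 0.03 rad and linear speed of mould below 0.01 m/s and distance of each of jar_a, jar_b, pillar, egg, plank, pitcher from where it was at the start of the episode below 0.03 m and angle between each of jar_a, jar_b, pillar, egg, plank, pitcher's own z axis and vertical below 0.2 rad); the robot touches nothing.
It fails at once if the mould is lifted off the bench (10 mm or more) (height (world z) of mould above 0.01 m).
It fails at once if the mould is tipped more than about 8 degrees (angle between mould's own z axis and vertical above 0.14 rad).
It fails at once if a bystander is moved more than 30 mm, lifted or knocked over (distance of any of jar_a, jar_b, pillar, egg, plank, pitcher from where it was at the start of the episode above 0.03 m or angle between any of jar_a, jar_b, pillar, egg, plank, pitcher's own z axis and vertical above 0.3 rad).
It also fails if it takes over 67 s, if anything falls off the work surface, if the arm or the gripper's body presses on something with over 40 N, if the wrist force passes 120 N, or if a joint passes its speed limit or range.

ROBOT

A 7-joint arm with a two-finger parallel gripper is mounted at the origin on the work surface. World frame = base frame: x ahead of the robot, y to its left, z up, the work surface at z = 0. Lengths are in m, angles in rad, forces in N, time in s.
With the tool pointing down it reaches from about 0.4 to 0.85 m from the base axis. Payload 10.4 kg.
Tool frame: the origin (TCP) lies midway between the tips of the shut fingers; the grasp point (between the pads) lies 19 mm behind it (manip.pinch_z is the distance from the TCP to the grasp point, in m); y points along the fingers, x is the direction in which the jaws open and shut, and the axes are right-handed (so a half turn about y gives the same grasp; the last joint's range is limited). The gripper opens to 85 mm and grips with 20 to 120 N. Pads are 22 mm wide; open, the fingers measure 114 mm over their backs; the gripper's body (76 mm by 85 mm) begins 54 mm behind the grasp point. The pads swing forward as they close: fully open they stand 13 mm farther back than shut.
Start: joints at [1.143, 0.332, -0.065, 1.46, 0.022, 1.35, -0.088], TCP at [0.246, -0.575, 0.206] pointing down, gripper open.
Joint ranges: [-2.6, 2.6], [-0.5, 2.12], [-1.47, 1.34], [0.16, 2.42], [-1.27, 4.41], [0.06, 2.06], [-2.6, 2.6]. Speed limits (rad/s): [2.22, 2.22, 2.79, 2.79, 3.14, 3.14, 3.14].

INTERFACE

Orientations are given as a unit quaternion [x, y, z, w].
In Python, from workcell import manip gives the robot as it stands.
- The arm moves only by the shell command python3 -m pendant 'ROWS' [OPENING] [FORCE]. ROWS is a JSON object of lists of equal length, an entry for each row: "offset": the shift along the tool's x, y, z scaled (see below), a list of three; "turn": the turn, a rotation vector about the tool's x, y, z scaled (see below), a list of three. A call has 1 to 12 rows; each row is the pose to reach, as a shift and turn from the pose measured when the call began, along the tool's axes at that moment; what a row does not reach only later rows make up. The controller multiplies each number of a shift by 200 mm and each number of a turn by 45 degrees. A row lasts 1/8 s, in which the tool goes at most 62.5 mm and 10.7 degrees, less where a joint would pass 70% of its speed; a pose out of reach is approached as far as the arm can. A call with a number of a shift or a turn outside -1 to 1 is refused whole. A call with a gripper value outside its range is refused whole. OPENING is the opening in per cent of the stroke, from 0 (shut) to 100 (fully open), set as the call begins (- or left out, the last holds). The fingers move at their own pace and stop on an object; FORCE is the grip in N (left out, the last holds). Time passes only in rows, so rows that repeat a pose let the fingers close. It gives the time, the measured TCP pose, the force and the opening at its end, in the units of the state.
- manip.get_obs(): the state, without advancing time (a new reading comes with each control period).
- manip.camera(name): name is "side" or "top"; returns (picture, depth): 420x560x3 uint8, red, green, blue; 420x560 float32, m along the optical axis (not along the pixel's ray), 0 where there is no reading.
- manip.camera_model(name): a dict with "intrinsics" (3x3 intrinsics, pixels), "R" (3x3) and "t" (3): a world point X has camera coordinates R X + t. Camera axes: x right, y down, z forward; pixel columns grow to the right and rows downward; lengths in m; the calibration is good to about 2 mm. A picture is of the moment at which its call begins. camera_model takes no time and is no camera call.
- manip.hand_in(): hands the job in, once; it reports no verdict.
The state is a dict: "clock": time; "joint_pos": joint angles; "joint_velocities": joint speeds; "tau": joint torques, N m; "position": TCP position; "ee_rot": TCP orientation; "ft_force": force on the tool from outside, world axes, zero at the start; "torque": the same for the moment, N m; "grip_width": opening from 0.0 (shut) to 1.0 (fully open).
Only numpy, scipy, OpenCV 4.12 (cv2) and the standard library are available. Lean on these libraries where they do the work, as an engineer would, in place of code of your own. Each camera call takes 0.05 s, during which the arm holds its last target. There are 200 camera calls.

## Working session

There is one attempt and no reset: what is moved stays moved. The work goes in short steps, Python scripts to look and compute and a shell command to move; the robot and the scene stay as the last step left them, time stands still between calls to the robot, and variables do not carry over. Pictures are saved under pics/ and viewed, about 8 in all and at most 12, crops included, and the job is handed in when it is done.

```bash
mkdir -p pics; ls
cat > h.py <<'E'
import numpy as np, cv2
from workcell import manip
from scipy.spatial.transform import Rotation as Ro
def cloud(name):
    im,d=manip.camera(name); m=manip.camera_model(name); K=np.array(m["intrinsics"]);R=np.array(m["R"]);t=np.array(m["t"])
    v,u=np.mgrid[:im.shape[0],:im.shape[1]]
    c=np.stack([(u-K[0,2])/K[0,0]*d,(v-K[1,2])/K[1,1]*d,d],-1)
    P=(c-t)@R; P[d==0]=np.nan
    return im,P
def save(im,n): cv2.imwrite('pics/'+n,cv2.cvtColor(im,cv2.COLOR_RGB2BGR))
E
python3 - <<'E'
from h import *
for n in("top","side"):
    im,P=cloud(n); np.save(n+'0.npy',P); save(im,n+'0.png')
o=manip.get_obs();print(o)
print(Ro.from_quat(o["ee_rot"]).as_matrix().round(3))
E
```

```text
pics
{'clock': 0.1, 'joint_pos': array([ 1.14342892,  0.33282763, -0.06467272,  1.46088062,  0.02156866,
        1.34988381, -0.08853219]), 'joint_velocities': array([-0.00062168, -0.0008392 ,  0.00113107, -0.00409577, -0.00013566,
       -0.00267015,  0.00164024]), 'tau': array([ 2.20997630e-03, -6.26740122e+01,  4.94864839e-02, -3.92428422e+01,
        1.63334375e-02,  6.92769274e-03,  3.37365805e-05]), 'position': array([ 0.24597079, -0.57415482,  0.20487248]), 'ee_rot': array([-0.59004562,  0.38969835, -0.38891342,  0.59053172]), 'ft_force': array([ 0.30164125, -0.98759657, -0.47858674]), 'torque': array([-0.00781356,  0.00303037,  0.01486441]), 'grip_width': 1.0002278848090131}
[[ 0.394 -0.001  0.919]
 [-0.919  0.001  0.394]
 [-0.001 -1.    -0.   ]]
```

View pics/top0.png

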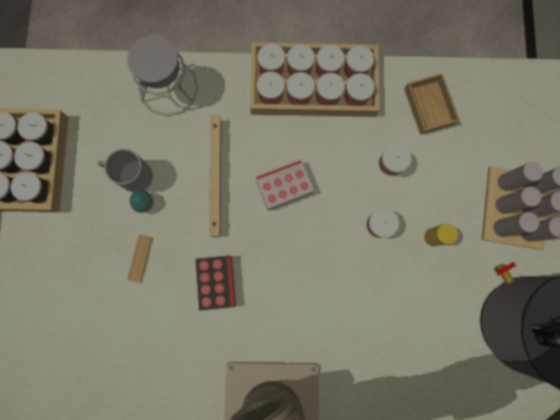

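View pics/side0.png

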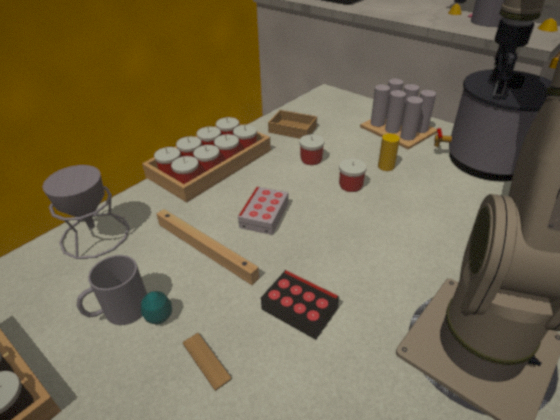

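Top view: the robot base is at the bottom (270,410). The fence is at (215,175). Candidates for the mould are the metal block at (285,185), with red along its far edge, and the black block at (215,283), which is the decoy. The metal one fits the description. jar_a and jar_b are at (396,160) and (383,223), the pillar is at (443,235).

```bash
cat >> h.py <<'E'
def mould(P,im=None,c=None,r=0.1):
    z=P[...,2]; m=(z>0.032)&(z<0.048)&(np.hypot(P[...,0]-c[0],P[...,1]-c[1])<r)
    n,l,s,_=cv2.connectedComponentsWithStats(m.astype(np.uint8)); k=1+np.argmax(s[1:,4]); m=l==k
    p=P[m][:,:2]; rc=cv2.minAreaRect((p*1000).astype(np.float32))
    return rc,cv2.boxPoints(rc),m
E
python3 - <<'E'
from h import *
P=np.load('top0.npy'); im=cv2.imread('pics/top0.png')
print("mould px",P[185,285],"pts",P[410,270])
rc,b,m=mould(P,c=P[185,285]);print("mould",rc,b.round(0).tolist(),m.sum())
print(np.nanmedian(P[m][:,2]))
f=P[175,215];z=P[...,2]
mf=(z>0.03)&(z<0.05)&(abs(P[...,1]-f[1])<.04)&(abs(P[...,0]-f[0])<.2)
n,l,s,_=cv2.connectedComponentsWithStats(mf.astype(np.uint8));mf=l==1+np.argmax(s[1:,4])
rf=cv2.minAreaRect((P[mf][:,:2]*1000).astype(np.float32));print("fence",rf,cv2.boxPoints(rf).round(0).tolist())
for n,(u,v) in dict(jarA=(396,158),jarB=(384,222),pillar=(447,233),egg=(141,200),plank=(140,258),black=(215,283)).items(): print(n,P[v,u].round(3))
save(cv2.cvtColor(cv2.resize(im[100:300,180:480],None,fx=2.6,fy=2.6,interpolation=cv2.INTER_CUBIC),cv2.COLOR_BGR2RGB),'crop0.png')
E
```

```text
mould px [ 0.56255381 -0.02519774  0.0401151 ] pts [0.0755438  0.00254509 0.27218579]
mould ((566.0820922851562, -22.645431518554688), (91.52218627929688, 130.19509887695312), 22.240373611450195) [[499.0, 20.0], [548.0, -100.0], [633.0, -66.0], [584.0, 55.0]] 1728
0.040668970844183645
fence ((587.4028930664062, 159.07757568359375), (318.91082763671875, 25.79197120666504), 1.6526471376419067) [[428.0, 167.0], [428.0, 142.0], [747.0, 151.0], [746.0, 177.0]]
jarA [ 0.633 -0.308  0.067]
jarB [ 0.466 -0.272  0.074]
pillar [ 0.438 -0.417  0.103]
egg [0.512 0.335 0.069]
plank [0.37  0.346 0.009]
black [0.31  0.146 0.045]
```

View pics/crop0.png

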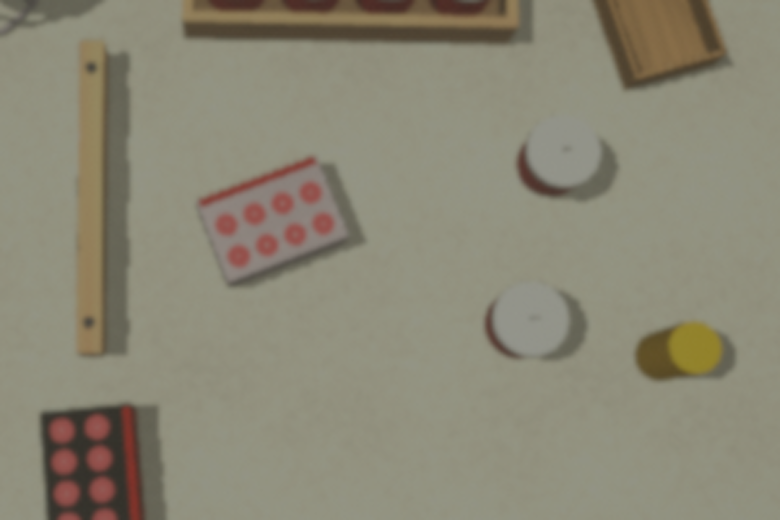

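The mould is the metal block: centre (0.566,-0.023), 91×130 mm, z 0.040, red side heading 22°. The fence face runs from (0.428,0.142) to (0.747,0.151), heading 1.65°, so it needs about 69° CCW. I'll push the side opposite the red one with both open fingers, along an arc. First I move to a spot behind it.

```bash
python3 -m pendant '{"offset":[[-0.24,0,0.25],[-0.48,0,0.5],[-0.72,0,0.75],[-0.95,0,1],[-0.95,0,1],[-0.95,0,1]],"turn":[[0,0,0],[0,0,0],[0,0,0],[0,0,0],[0,0,0],[0,0,0]]}' 100
python3 -m pendant '{"offset":[[-0.24,0,0.25],[-0.48,0,0.5],[-0.72,0,0.75],[-0.95,0,1],[-0.95,0,1],[-0.95,0,1]],"turn":[[0,0,0],[0,0,0],[0,0,0],[0,0,0],[0,0,0],[0,0,0]]}' 100
python3 - <<'E'
from h import *
o=manip.get_obs();R=Ro.from_quat(o["ee_rot"]).as_matrix();print(o['position'],R.round(3),((R.T@(np.array([.492,-.053,.003])-o['position']))/.2).round(3))
E
```

```text
clock: 0.85
position: [0.3559, -0.3189, 0.2052]
ee_rot: [-0.591, 0.389, -0.388, 0.591]
ft_force: [-1.1, -0.6, -0.2]
grip_width: 1.003
clock: 1.6
position: [0.4645, -0.0641, 0.2052]
ee_rot: [-0.591, 0.388, -0.387, 0.592]
ft_force: [-0.4, -1.1, -0.9]
grip_width: 1.001
[ 0.46449551 -0.06413444  0.20521614] [[ 0.4   -0.001  0.917]
 [-0.917  0.002  0.4  ]
 [-0.002 -1.     0.   ]] [0.006 1.011 0.148]
```

```bash
python3 -m pendant '{"offset":[[0,0.25,0.1],[0,0.5,0.14],[0,0.75,0.14],[0,0.9,0.14],[0,0.98,0.14],[0,1,0.14],[0,1,0.14]],"turn":[[0,0.03,0],[0,0.03,0],[0,0.03,0],[0,0.03,0],[0,0.03,0],[0,0.03,0],[0,0.03,0]]}' 100
python3 -m pendant '{"offset":[[0,0,0.03],[0,0,0.06],[0,0,0.09],[0,0,0.11]],"turn":[[0,0,0],[0,0,0],[0,0,0],[0,0,0]]}' 100
python3 - <<'E'
from h import *
im,P=cloud('side');save(cv2.resize(im[130:330,180:400],None,fx=3,fy=3),'s1.png')
print(manip.get_obs()['ft_force'])
im,P=cloud('top');rc,b,m=mould(P,c=(.575,-.02),r=.09);print(rc,b.round().tolist())
E
```

```text
clock: 2.48
position: [0.4906, -0.0532, 0.006]
ee_rot: [-0.586, 0.395, -0.394, 0.587]
ft_force: [0.6, 0.7, 1.0]
grip_width: 1.003
clock: 2.98
position: [0.5116, -0.0445, 0.0061]
ee_rot: [-0.586, 0.395, -0.394, 0.587]
ft_force: [0.1, -0.2, -0.4]
grip_width: 0.997
[-0.75883315  0.38377747  0.16638832]
((553.0811767578125, 24.125186920166016), (84.3113784790039, 42.2574462890625), 14.62198543548584) [[507.0, 34.0], [518.0, -7.0], [599.0, 14.0], [589.0, 55.0]]
```

View pics/s1.png

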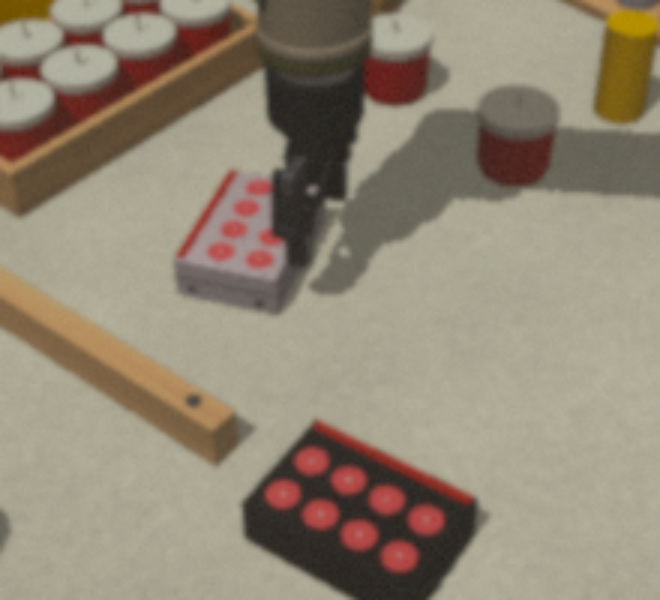

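The gripper stands just behind the block's bare long side, and the red line is on the far side. The jars are clear. Now the first 36° of arc.

```bash
python3 -m pendant '{"offset":[[0.014,0,0.039],[0.027,0,0.064],[0.038,0,0.089],[0.048,0,0.115],[0.057,0,0.141],[0.064,0,0.168],[0.07,0,0.195],[0.075,0,0.222],[0.078,0,0.25],[0.08,0,0.278],[0.08,0,0.305],[0.079,0,0.333]],"turn":[[0,-0.067,0],[0,-0.133,0],[0,-0.2,0],[0,-0.267,0],[0,-0.333,0],[0,-0.4,0],[0,-0.467,0],[0,-0.533,0],[0,-0.6,0],[0,-0.667,0],[0,-0.733,0],[0,-0.8,0]]}' 100
python3 - <<'E'
from h import *
o=manip.get_obs();R=Ro.from_quat(o["ee_rot"]).as_matrix();z=R[:,2];print(z,np.degrees(np.arctan2(z[1],z[0])))
im,P=cloud('side');rc,b,m=mould(P,c=(.61,.02),r=.11);print(rc,b.round().tolist())
save(cv2.resize(im[130:330,180:400],None,fx=3,fy=3),'s2.png')
E
```

```text
clock: 4.58
position: [0.579, -0.034, 0.0059]
ee_rot: [-0.68, 0.193, -0.193, 0.681]
ft_force: [-0.0, 0.2, 0.1]
grip_width: 1.0
[0.52573619 0.85064648 0.00142685] 58.28214777639788
((564.9727783203125, -21.52996063232422), (90.78108978271484, 127.76287841796875), 21.921308517456055) [[499.0, 21.0], [547.0, -98.0], [631.0, -64.0], [583.0, 55.0]]
```

View pics/s2.png

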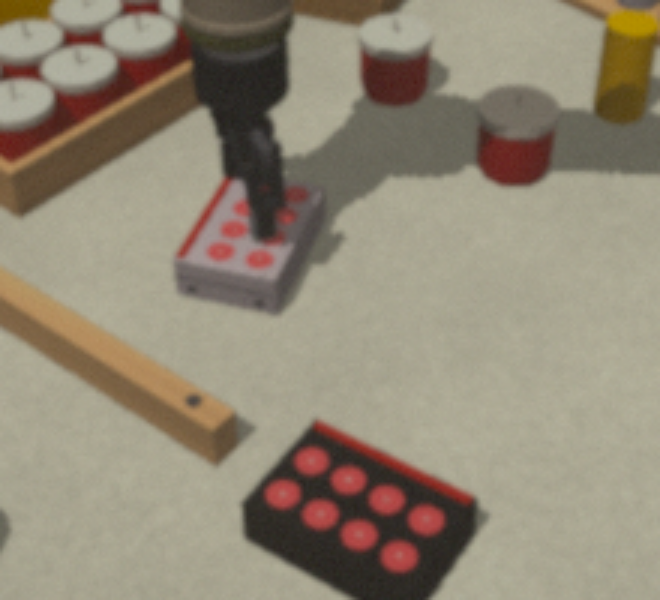

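The mould hasn't moved and the fingers passed over it, so the real tip height isn't what I assumed. I'll measure it.

Run:
```python
from h import *
for n in('side','top'):
    im,P=cloud(n);
    dark=(im.max(-1)<70)&(np.hypot(P[...,0]-.579,P[...,1]+.034)<.12)&(P[...,2]>.01)
    z=P[dark][:,2];print(n,dark.sum(),np.sort(z)[::max(1,len(z)//25)].round(3))
    if n=='side':
        v,u=np.where(dark&(P[...,2]<.075));
        for a in range(0,len(v),max(1,len(v)//25)): print(u[a],v[a],P[v[a],u[a]].round(3))
```

```text
side 2735 [0.041 0.097 0.116 0.131 0.144 0.161 0.173 0.183 0.192 0.202 0.207 0.226
 0.233 0.304 0.318 0.344 0.355 0.364 0.371 0.378 0.384 0.39  0.395 0.401
 0.407 0.423]
256 180 [ 0.619 -0.054  0.073]
256 181 [ 0.617 -0.053  0.071]
256 182 [ 0.618 -0.053  0.068]
256 183 [ 0.62  -0.055  0.063]
254 184 [ 0.621 -0.048  0.063]
257 184 [ 0.618 -0.057  0.059]
255 185 [ 0.621 -0.051  0.058]
262 185 [ 0.609 -0.065  0.055]
257 186 [ 0.617 -0.055  0.054]
257 187 [ 0.62  -0.058  0.048]
258 188 [ 0.618 -0.059  0.045]
269 201 [ 0.534 -0.011  0.073]
269 202 [ 0.53  -0.007  0.074]
266 203 [ 0.535 -0.001  0.073]
269 203 [ 0.531 -0.007  0.071]
266 204 [0.534 0.    0.07 ]
269 204 [ 0.532 -0.008  0.067]
266 205 [ 0.536 -0.001  0.066]
269 205 [ 0.531 -0.007  0.064]
265 206 [ 0.542 -0.004  0.057]
268 206 [ 0.534 -0.007  0.06 ]
265 207 [ 0.541 -0.003  0.056]
268 207 [ 0.533 -0.005  0.059]
265 208 [ 0.542 -0.003  0.052]
268 208 [ 0.532 -0.003  0.057]
top 58 [0.095 0.101 0.101 0.114 0.119 0.12  0.123 0.124 0.126 0.128 0.128 0.131
 0.133 0.135 0.137 0.137 0.143 0.144 0.144 0.145 0.146 0.146 0.147 0.148
 0.148 0.149 0.15  0.15  0.151]
```

Tip height with the gripper open is about 0.045 while TCP z reads 0.006, so the tips stand some 25 mm higher than I assumed. I'll go back behind the mould and lower further, watching the force.

```bash
python3 -m pendant '{"offset":[[0,-0.15,0],[-0.08,-0.2,-0.08],[-0.16,-0.2,-0.16],[-0.24,-0.2,-0.24],[-0.33,-0.2,-0.315],[-0.33,-0.1,-0.315],[-0.33,0,-0.315],[-0.33,0,-0.315]],"turn":[[0,0,0],[0,0.2,0],[0,0.4,0],[0,0.6,0],[0,0.8,0],[0,0.8,0],[0,0.8,0],[0,0.8,0]]}' 100
python3 -m pendant '{"offset":[[0,0.04,0],[0,0.08,0],[0,0.12,0],[0,0.12,0]],"turn":[[0,0,0],[0,0,0],[0,0,0],[0,0,0]]}' 100
python3 - <<'E'
from h import *
o=manip.get_obs();p=o['position'];R=Ro.from_quat(o["ee_rot"]).as_matrix();print(np.degrees(np.arctan2(R[1,2],R[0,2])))
im,P=cloud('side');dark=(im.max(-1)<80)&(np.hypot(P[...,0]-p[0],P[...,1]-p[1])<.07)&(P[...,2]>.008)&(P[...,2]<.07)
v,u=np.where(dark)
for a in range(0,len(v),max(1,len(v)//20)): print(u[a],v[a],P[v[a],u[a]].round(3))
save(cv2.resize(im[160:280,220:340],None,fx=5,fy=5),'s3.png')
E
```

```text
clock: 5.72
position: [0.4882, -0.0526, 0.0048]
ee_rot: [-0.586, 0.396, -0.394, 0.587]
ft_force: [-0.5, 0.6, 0.0]
grip_width: 1.003
clock: 6.22
position: [0.4877, -0.0524, -0.0198]
ee_rot: [-0.586, 0.396, -0.393, 0.587]
ft_force: [-0.3, 0.4, 0.1]
grip_width: 1.001
22.09145251596974
302 192 [ 0.501 -0.098  0.065]
303 195 [ 0.498 -0.097  0.057]
304 197 [ 0.492 -0.095  0.055]
301 199 [ 0.501 -0.094  0.045]
303 200 [ 0.496 -0.096  0.043]
299 202 [ 0.505 -0.091  0.034]
300 203 [ 0.504 -0.094  0.03 ]
301 204 [ 0.5   -0.093  0.029]
302 205 [ 0.499 -0.095  0.026]
280 210 [ 0.523 -0.037  0.034]
280 215 [ 0.523 -0.036  0.018]
293 217 [ 0.456 -0.007  0.067]
277 221 [ 0.515 -0.016  0.015]
286 222 [ 0.472 -0.001  0.047]
286 223 [0.471 0.001 0.045]
275 224 [ 0.509 -0.001  0.019]
292 224 [ 0.462 -0.011  0.039]
291 225 [ 0.461 -0.005  0.04 ]
289 226 [ 0.465 -0.003  0.036]
288 227 [ 0.466 -0.001  0.034]
289 228 [ 0.466 -0.004  0.028]
```

View pics/s3.png

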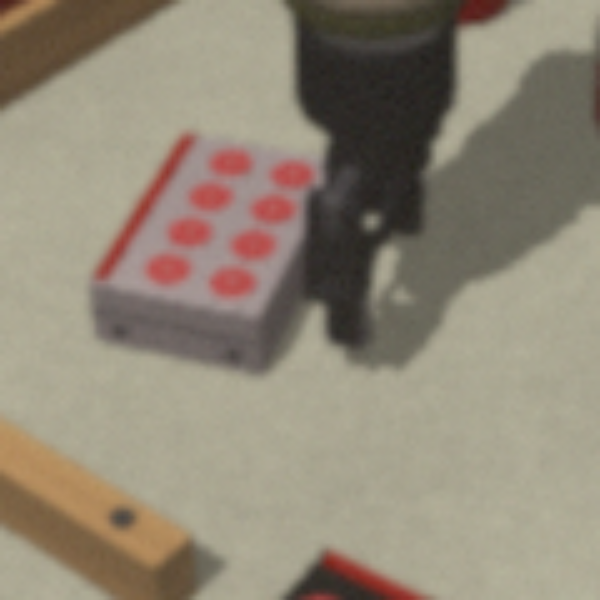

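The tips are now about 0.026 high, just behind the bare long side. I'll lower another 10 mm and advance to contact.

```bash
python3 -m pendant '{"offset":[[0,0.025,0],[0,0.05,0],[0,0.05,0]],"turn":[[0,0,0],[0,0,0],[0,0,0]]}' 100
python3 -m pendant '{"offset":[[0,0,0.04],[0,0,0.08],[0,0,0.11],[0,0,0.13],[0,0,0.145]],"turn":[[0,0,0],[0,0,0],[0,0,0],[0,0,0],[0,0,0]]}' 100
```

```text
clock: 6.65
position: [0.4876, -0.0523, -0.0298]
ee_rot: [-0.586, 0.397, -0.393, 0.587]
ft_force: [0.4, 0.3, -0.4]
grip_width: 0.995
clock: 7.28
position: [0.5141, -0.0414, -0.0301]
ee_rot: [0.587, -0.397, 0.393, -0.586]
ft_force: [-6.6, -3.0, 5.5]
grip_width: 0.993
```

Contact: about 7 N against the push direction. Now the arc again.

```bash
python3 -m pendant '{"offset":[[0.014,0,0.024],[0.027,0,0.049],[0.038,0,0.074],[0.048,0,0.1],[0.057,0,0.126],[0.064,0,0.153],[0.07,0,0.18],[0.075,0,0.207],[0.078,0,0.235],[0.08,0,0.263],[0.08,0,0.29],[0.079,0,0.318]],"turn":[[0,-0.067,0],[0,-0.133,0],[0,-0.2,0],[0,-0.267,0],[0,-0.333,0],[0,-0.4,0],[0,-0.467,0],[0,-0.533,0],[0,-0.6,0],[0,-0.667,0],[0,-0.733,0],[0,-0.8,0]]}' 100
cat > look.py <<'E'
from h import *
o=manip.get_obs();p=o['position'];R=Ro.from_quat(o["ee_rot"]).as_matrix()
print('tool',p.round(4),'heading',np.degrees(np.arctan2(R[1,2],R[0,2])).round(2),'F',o['ft_force'].round(1),'tilt',R[:,1].round(3))
for n in('side','top'):
    im,P=cloud(n)
    # mould: metal/pink top points, not dark
    z=P[...,2];m=(z>.034)&(z<.046)&(np.abs(P[...,0]-.59)<.13)&(P[...,1]>-.13)&(P[...,1]<.138)&(im.max(-1)>75)
    k,l,s,_=cv2.connectedComponentsWithStats(m.astype(np.uint8)); m=l==1+np.argmax(s[1:,4])
    rc=cv2.minAreaRect((P[m][:,:2]*1000).astype(np.float32));print(n,np.round(rc[0]),np.round(rc[1]),round(rc[2],2),cv2.boxPoints(rc).round().tolist(),s[1:,4].max())
    hs=cv2.cvtColor(im,cv2.COLOR_RGB2HSV); r=(im[...,0]>1.7*im[...,1])&(im[...,0]>90)&(z>.03)&(z<.046)&m
E
python3 look.py
```

```text
clock: 8.78
position: [0.5785, -0.0343, -0.0304]
ee_rot: [0.68, -0.197, 0.192, -0.679]
ft_force: [-4.8, -6.0, 4.5]
grip_width: 0.999
tool [ 0.5785 -0.0343 -0.0304] heading 58.09 F [-4.8 -6.   4.5] tilt [-0.007  0.    -1.   ]
side [610.  10.] [ 93. 133.] 57.91 [[529.0, 6.0], [641.0, -64.0], [691.0, 14.0], [578.0, 85.0]] 1222
top [600.  23.] [ 85. 104.] 58.34 [[534.0, 14.0], [623.0, -41.0], [667.0, 31.0], [578.0, 86.0]] 840
```

The mould followed, heading 58° with its centre near (0.610,0.010). Now the remaining 33.6°.

```bash
python3 -m pendant '{"offset":[[0.014,0,0.024],[0.027,0,0.049],[0.038,0,0.074],[0.048,0,0.1],[0.057,0,0.126],[0.064,0,0.153],[0.07,0,0.18],[0.075,0,0.207],[0.078,0,0.235],[0.08,0,0.263],[0.08,0,0.29],[0.08,0,0.296]],"turn":[[0,-0.067,0],[0,-0.133,0],[0,-0.2,0],[0,-0.267,0],[0,-0.333,0],[0,-0.4,0],[0,-0.467,0],[0,-0.533,0],[0,-0.6,0],[0,-0.667,0],[0,-0.733,0],[0,-0.747,0]]}' 100
python3 -m pendant '{"offset":[[0,0,0],[0,0,0],[0,0,0],[0,0,0],[0,0,0],[0,0,0]],"turn":[[0,0,0],[0,0,0],[0,0,0],[0,0,0],[0,0,0],[0,0,0]]}'
python3 look.py
```

```text
clock: 10.38
position: [0.6242, 0.0073, -0.0306]
ee_rot: [-0.707, -0.008, 0.012, 0.707]
ft_force: [-0.6, -5.3, 2.0]
grip_width: 1.002
clock: 11.12
position: [0.6242, 0.0073, -0.0305]
ee_rot: [-0.707, -0.008, 0.012, 0.707]
ft_force: [1.8, -1.8, 0.2]
grip_width: 1.005
tool [ 0.6242  0.0073 -0.0305] heading 91.61 F [ 1.8 -1.8  0.2] tilt [-0.005  0.    -1.   ]
side [625.  61.] [133.  97.] 0.62 [[558.0, 109.0], [559.0, 12.0], [692.0, 13.0], [691.0, 111.0]] 1334
top [624.  66.] [130.  86.] 1.76 [[558.0, 107.0], [560.0, 21.0], [690.0, 25.0], [687.0, 111.0]] 1267
```

It's square within about 1°, some 38 mm clear, and has stood still for over 0.7 s. Now the straight push.

```bash
python3 -m pendant '{"offset":[[0,0,0.025],[0,0,0.05],[0,0,0.075],[0,0,0.1],[0,0,0.125],[0,0,0.145],[0,0,0.16],[0,0,0.17],[0,0,0.17]],"turn":[[0,0,0],[0,0,0],[0,0,0],[0,0,0],[0,0,0],[0,0,0],[0,0,0],[0,0,0],[0,0,0]]}'
python3 look.py
python3 -m pendant '{"offset":[[0,0,0.005],[0,0,0.01],[0,0,0.015]],"turn":[[0,0,0],[0,0,0],[0,0,0]]}'
```

```text
clock: 12.35
position: [0.6232, 0.0405, -0.0306]
ee_rot: [0.707, 0.008, -0.012, -0.707]
ft_force: [0.9, -4.5, 1.9]
grip_width: 0.997
tool [ 0.6232  0.0405 -0.0306] heading 91.57 F [ 0.9 -4.5  1.9] tilt [-0.005 -0.001 -1.   ]
side [624.  92.] [132.  92.] 0.2 [[558.0, 138.0], [558.0, 46.0], [690.0, 47.0], [690.0, 138.0]] 1293
top [622.  97.] [129.  83.] 0.91 [[557.0, 138.0], [558.0, 55.0], [687.0, 57.0], [686.0, 140.0]] 1105
clock: 12.82
position: [0.6232, 0.0425, -0.0306]
ee_rot: [0.708, 0.007, -0.011, -0.706]
ft_force: [-0.2, -6.4, 1.8]
grip_width: 1.002
```

```bash
python3 -m pendant '{"offset":[[0,0,0.005],[0,0,0.01],[0,0,0.015]],"turn":[[0,0,0],[0,0,0],[0,0,0]]}'
python3 -m pendant '{"offset":[[0,0,0.006],[0,0,0.012]],"turn":[[0,0,0],[0,0,0]]}'
```

```text
clock: 13.2
position: [0.6232, 0.0444, -0.0306]
ee_rot: [0.708, 0.007, -0.011, -0.706]
ft_force: [-0.9, -5.8, 2.7]
grip_width: 1.001
clock: 13.45
position: [0.6231, 0.0454, -0.0306]
ee_rot: [0.709, 0.006, -0.011, -0.705]
ft_force: [-0.5, -9.8, 3.7]
grip_width: 0.998
```

```bash
python3 -m pendant '{"offset":[[0,0,0.008],[0,0,0.016]],"turn":[[0,0,0],[0,0,0]]}'
python3 -m pendant '{"offset":[[0,0,0.008],[0,0,0.016]],"turn":[[0,0,0],[0,0,0]]}'
python3 -c "
from h import *
R=Ro.from_quat(manip.get_obs()['ee_rot']).as_matrix();print(R.round(3))"
```

```text
clock: 13.7
position: [0.6231, 0.0451, -0.0306]
ee_rot: [0.71, 0.006, -0.011, -0.704]
ft_force: [-1.5, -15.8, 6.2]
grip_width: 1.002
clock: 13.95
position: [0.623, 0.0448, -0.0306]
ee_rot: [0.712, 0.005, -0.01, -0.702]
ft_force: [-1.3, -16.6, 5.9]
grip_width: 0.999
[[ 1.    -0.007 -0.022]
 [ 0.021 -0.014  1.   ]
 [-0.008 -1.    -0.014]]
```

The advance has stopped and the force has risen to 16 N, so it is against the fence. One firmer press, then I'll back off and check.

```bash
python3 -m pendant '{"offset":[[0,0,0.015],[0,0,0.03],[0,0,0.03]],"turn":[[0,0,0],[0,0,0],[0,0,0]]}'
python3 -m pendant '{"offset":[[0,0,-0.05],[0,0,-0.15],[0,0,-0.25],[0,-0.2,-0.35],[0,-0.5,-0.6],[0,-0.75,-0.9],[0,-0.75,-1],[0,-0.75,-1]],"turn":[[0,0,0],[0,0,0],[0,0,0],[0,0,0],[0,0,0],[0,0,0],[0,0,0],[0,0,0]]}'
python3 - <<'E'
from h import *
im,P=cloud('top');save(cv2.resize(im[80:270,180:400],None,fx=3,fy=3,interpolation=cv2.INTER_CUBIC),'t4.png')
P0=np.load('top0.npy')
z=P[...,2]
def fit(m,nm):
    rc=cv2.minAreaRect((P[m][:,:2]*1000).astype(np.float32));print(nm,m.sum(),np.round(rc[0],1),np.round(rc[1],1),round(rc[2],2),cv2.boxPoints(rc).round().tolist())
wood=(P[...,1]>.146)&(P[...,1]<.18)&(abs(P[...,0]-.588)<.17)&(z>.032)&(z<.048);fit(wood,'fence')
mo=(P[...,1]<.146)&(P[...,1]>.02)&(abs(P[...,0]-.588)<.15)&(z>.032)&(z<.048);fit(mo,'mould')
print('mould z',np.nanmedian(z[mo]))
for n,(u,v) in dict(jarA=(396,158),jarB=(384,222),pillar=(447,233),egg=(141,200),plank=(140,258)).items(): print(n,P[v,u].round(3),P0[v,u].round(3))
E
```

```text
clock: 14.32
position: [0.6229, 0.0442, -0.0306]
ee_rot: [0.715, 0.003, -0.01, -0.699]
ft_force: [-3.7, -21.1, 8.8]
grip_width: 0.998
clock: 15.32
position: [0.6283, -0.1585, 0.1253]
ee_rot: [0.716, 0.002, -0.006, -0.698]
ft_force: [0.6, 0.9, -0.9]
grip_width: 1.003
fence 1154 [587.2 158. ] [318.3  27.8] 1.66 [[428.0, 167.0], [429.0, 140.0], [747.0, 149.0], [746.0, 177.0]]
mould 1683 [563.8 101.7] [ 88.3 247.9] 89.96 [[440.0, 58.0], [688.0, 57.0], [688.0, 146.0], [440.0, 146.0]]
mould z 0.04069757978367473
jarA [ 0.489 -0.165  0.585] [ 0.633 -0.308  0.067]
jarB [ 0.398 -0.142  0.602] [ 0.466 -0.272  0.074]
pillar [ 0.438 -0.416  0.104] [ 0.438 -0.417  0.103]
egg [0.512 0.336 0.065] [0.512 0.335 0.069]
plank [0.37  0.346 0.008] [0.37  0.346 0.009]
```

View pics/t4.png

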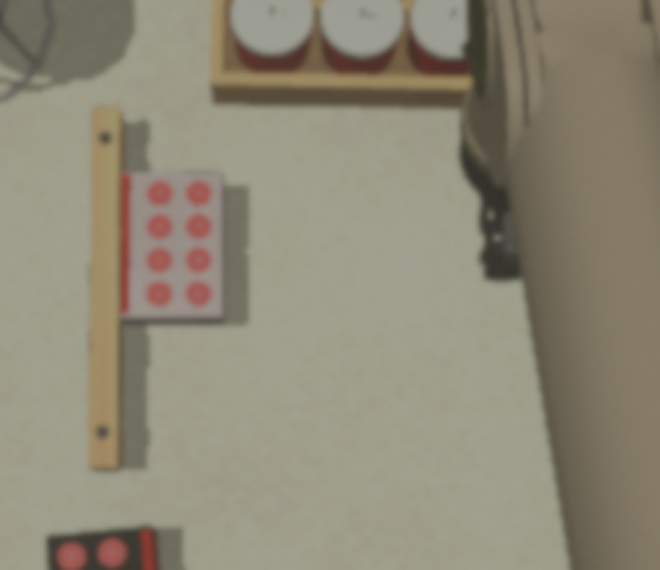

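The picture shows the red side along the fence. I'll put a number on the angle from the mould's rear edge, and check the jars from the side camera.

Run:
```python
from h import *
for n in('top','side'):
    im,P=cloud(n);z=P[...,2]
    s=(z>.034)&(z<.046)&(P[...,1]>.02)&(P[...,1]<.135)&(P[...,0]>.54)&(P[...,0]<.71)
    k,l,st,_=cv2.connectedComponentsWithStats(s.astype(np.uint8));m=l==1+np.argmax(st[1:,4]);p=P[m][:,:2]*1000
    xs=[];ys=[]
    for x in range(566,682,6):
        q=p[abs(p[:,0]-x)<3,1]
        if len(q)>5: xs.append(x);ys.append(np.sort(q)[:2].mean())
    a=np.polyfit(xs,ys,1);print(n,'rear edge angle',np.degrees(np.arctan(a[0])).round(2),'y at 623',np.polyval(a,623).round(1),'x',p[:,0].min(),p[:,0].max())
    # profile of heights between mould and fence (gap?)
    for x in(.57,.623,.68):
        g=(abs(P[...,0]-x)<.004)&(P[...,1]>.135)&(P[...,1]<.16);print(x,'min z near joint',np.nanmin(z[g]).round(3))
P0=np.load('side0.npy')
for nm,(u,v) in dict(jarA=(311,143),jarB=(351,168),pillar=(389,140)).items(): print(nm,P[v,u].round(3),P0[v,u].round(3))
print(np.nansum(np.linalg.norm(P-P0,axis=-1)[125:195,295:402]>.015),'px changed near jars')
save(cv2.resize(im[120:320,140:400],None,fx=3,fy=3,interpolation=cv2.INTER_CUBIC),'s5.png')
```

```text
top rear edge angle 1.45 y at 623 59.1 x 557.791964603415 687.6775852771583
0.57 min z near joint 0.036
0.623 min z near joint 0.036
0.68 min z near joint 0.036
side rear edge angle 1.92 y at 623 57.6 x 557.1094705901078 691.4008850897715
0.57 min z near joint 0.039
0.623 min z near joint 0.039
0.68 min z near joint 0.039
jarA [ 0.624 -0.294  0.07 ] [ 0.624 -0.294  0.07 ]
jarB [ 0.462 -0.259  0.069] [ 0.461 -0.258  0.07 ]
pillar [ 0.432 -0.4    0.102] [ 0.433 -0.4    0.101]
26 px changed near jars
```

View pics/s5.png

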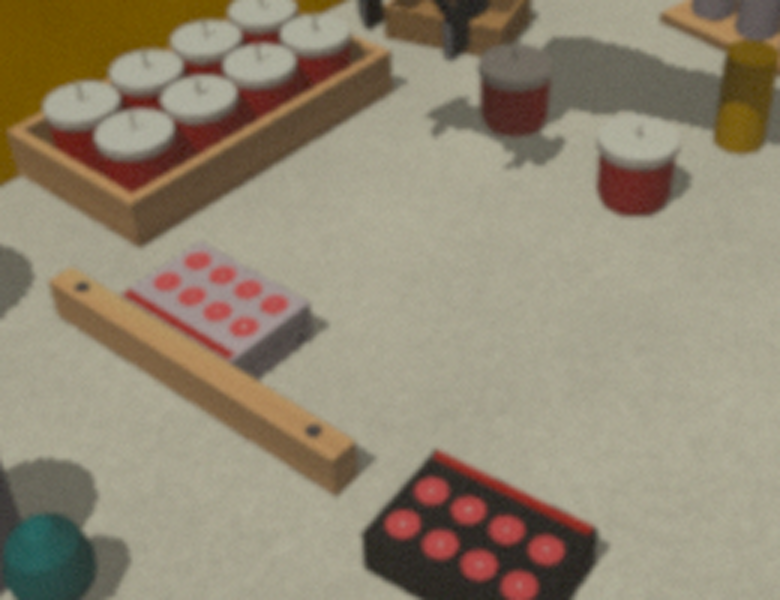

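The red side is flush to the fence: its angle of 1.45–1.92° matches the fence's 1.65°, and no gap shows at the joint. The bystanders haven't moved and the gripper is clear of everything.

```bash
python3 -c "
from workcell import manip
print(manip.hand_in())"
```

```text
the job is handed in; nothing more can be done
None
```

The mould now lies with its red side flush along the fence, and I've handed the job in; the interface reports no verdict. I turned it about 70° by pushing the side opposite the red one with both open fingers along an arc. It then stood square (within about 1°) and still, about 38 mm clear of the fence, for over 0.7 s. After that I pushed it straight on until it stopped at the fence, pressing with about 21 N at most, and backed the gripper off.

**Last checks:**
- **Angle:** the mould's rear edge measured 1.45° (top camera) and 1.92° (side camera), against 1.66° for the fence.
- **Contact:** no gap showed at the joint in either camera.
- **Position:** the red side runs from about x = 0.558 to 0.69 m, within the fence's 0.428 to 0.747 m. The mould's top is at 40.7 mm, so it stands flat.
- **Bystanders:** both jars, the pillar, the egg and the plank are where they started, within 1–2 mm (egg and plank read from the top camera only). I did not measure the pitcher; the arm worked nowhere near it.
- **Robot:** the wrist force read about zero after backing off, with the gripper in the air.

**What disagreed:**
- **Missed first pass:** my first arc passed over the mould without touching it. The open fingertips stand about 40–45 mm above the reported TCP, not the 13 mm I had assumed. I lowered the tool to TCP z = -0.03 m and repeated the arc.
- **Calibration limit:** the rear edge measured 57.6–59.1 mm in y. That puts the red face roughly where the fence face is, within the cameras' 2 mm.

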